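# Load the twin ticket printer

### The job

The ticket printer on the kiosk counter has run out: press its red release button so that the lid springs fully open, then lay the two spare rolls in it, each with its spindle bedded in both V-grooves of the bay of its own colour (yellow roll between the yellow cheeks, blue between the blue). Set the rolls down gently rather than dropping them, leave the lid open for threading, and leave the other things on the counter where they are.

Things in the scene. Friction and masses are not known exactly. Their poses are not given: they have to be found in the camera images.
- release_top (a point): Red round release button, 28 mm across, pressed straight down, on the printer's low front deck (deck 60 mm above the counter, on the robot's side of the lid). Point: centre of the button's top face, 78 mm up when not pressed. A steel latch hook, up to 89 mm high, stands 32 mm from the button's centre, towards the lid.
- release (a joint): Travel of the release button in m: 0 up, 0.006 fully pressed. Sprung: it starts to move at 1.5 N and takes 5 N fully down; the lid is freed at about 0.004 to 0.005.
- lid (a joint): Angle of the printer's grey, windowed clamshell lid in rad: 0 shut and latched, 2.3 fully open at its stop. Once freed it springs open by itself in about a second and stays open.
- lid_hinge (a point): Middle of the lid's hinge line at the printer's rear top edge, 75 mm above the counter; y runs along the hinge. The shut lid reaches 145 mm from here towards the button and is 250 mm wide, its top 115 mm above the counter; fully open it leans back, away from the robot, reaching 130 mm behind the hinge and 110 mm above it.
- yellow_roll_center (a point): Yellow ticket roll on a wooden spindle: roll 50 mm across and 64 mm wide, spindle 16 mm across and 100 mm long, standing out 18 mm at each end. About 0.11 to 0.22 kg. It lies on the counter with its axis level, 25 mm up, and may be gripped round the middle from above. Point: the centre of the roll; its y axis is the spindle's axis (x and z turn as it rolls).
- blue_roll_center (a point): Blue ticket roll on a wooden spindle: roll 50 mm across and 64 mm wide, spindle 16 mm across and 100 mm long, standing out 18 mm at each end. About 0.11 to 0.22 kg. It lies on the counter with its axis level, 25 mm up, and may be gripped round the middle from above. Point: the centre of the roll; its y axis is the spindle's axis (x and z turn as it rolls).
- yellow_roll: The yellow roll as a body; same origin and axes as its centre point.
- blue_roll: The blue roll as a body; same origin and axes as its centre point.
- printer: Charcoal twin-roll ticket printer, fixed, 227 x 250 mm; origin under it 10 mm in front of the groove line, x to its rear (hinge). V sides slope 45 degrees, mouths 34 mm wide, V bottoms 49 mm and V tops 66 mm above the counter. Between its cheeks each bay is open for fingers: 65 mm from the groove line to the front and rear walls, which are 75 mm high; bay floor 12 mm above the counter.
- bay_yellow (a point): Seat of the yellow bay, the printer's left one seen from the robot; its two V-cheeks are yellow. Point: where the roll's centre lies when its spindle is bedded in both grooves, 60 mm above the counter. y runs along the seated spindle (level), x level from the printer's front to its hinge, z up. Cheeks 8 mm thick, centred 41 mm either side along y (5 mm from each face of a centred roll).
- bay_blue (a point): Seat of the blue bay, the printer's right one seen from the robot; its two V-cheeks are blue. Point: where the roll's centre lies when its spindle is bedded in both grooves, 60 mm above the counter. y runs along the seated spindle (level), x level from the printer's front to its hinge, z up. Cheeks 8 mm thick, centred 41 mm either side along y (5 mm from each face of a centred roll).
- water_bottle: Bystander, not to be disturbed: closed green glass water bottle, 72 mm across, 200 mm tall, standing. Origin: centre of its underside.
- mustard_jar: Bystander, not to be disturbed: amber jar with a yellow cap, 60 mm across, 100 mm tall, standing. Origin: centre of its underside.
- card_reader: Bystander, not to be disturbed: black card reader lying flat, 160 x 76 x 22 mm, long side along its x. Origin: centre of its underside.
- tip_cup: Bystander, not to be disturbed: open blue cup, 80 mm across, 95 mm tall, standing. Origin: centre of its underside.
- ink_stamp: Bystander, not to be disturbed: dark wooden hand stamp, 42 mm across, 75 mm tall, standing. Origin: centre of its underside.
- scanner: Bystander, not to be disturbed: black and grey barcode scanner lying on the counter, about 200 x 60 x 45 mm, long side along its x. Origin: centre of its underside.
Mind the look-alikes: they are no part of the job. Of the things like the blue_roll, leave any that is pink; of the rest the smaller one is meant. Several things look just like the yellow_roll: the one meant starts nearest to the robot's base.

How it is judged (in metres and radians):
On the way, in this order (a step that is already met when the one before it is completed fails the run):
1. the release button is pressed (value of joint release above 0.003 m).
2. the lid has sprung open to its stop (value of joint lid above 2.15 rad), for 0.2 s.
At the end, for the whole second after the job is handed in: Lid at its stop (over 2.15 rad). Each roll rests released and still in the bay of its colour, spindle bedded in both V-grooves: centre within 4 mm of the seat point across the groove and in height, 9 mm along it, axis within 0.06 rad of the groove line. Other things moved at most 30 mm (value of joint lid above 2.15 rad and x of yellow_roll_center in the frame of bay_yellow between -0.004 and 0.004 m and y of yellow_roll_center in the frame of bay_yellow between -0.009 and 0.009 m and z of yellow_roll_center in the frame of bay_yellow between -0.004 and 0.004 m and angle between the y axis of yellow_roll_center and the y axis of bay_yellow, either way round below 0.06 rad and linear speed of each of yellow_roll, blue_roll below 0.02 m/s and angular speed of each of yellow_roll, blue_roll below 0.2 rad/s and x of blue_roll_center in the frame of bay_blue between -0.004 and 0.004 m and y of blue_roll_center in the frame of bay_blue between -0.009 and 0.009 m and z of blue_roll_center in the frame of bay_blue between -0.004 and 0.004 m and angle between the y axis of blue_roll_center and the y axis of bay_blue, either way round below 0.06 rad); the robot touches nothing.
It fails at once if a roll is dropped (falls free, untouched by the fingers, faster than 0.7 m/s, about 25 mm of fall) ((linear speed of yellow_roll above 0.7 m/s and contact force between the fingers and yellow_roll below 0.05 N) or (linear speed of blue_roll above 0.7 m/s and contact force between the fingers and blue_roll below 0.05 N)).
It fails at once if another thing on the counter is moved more than 30 mm (distance of any of water_bottle, mustard_jar, card_reader, tip_cup, ink_stamp, scanner from where it was at the start of the episode above 0.03 m).
It also fails if it takes over 70 s, if anything falls off the work surface, if the arm or the gripper's body presses on something with over 40 N, if the wrist force passes 120 N, or if a joint passes its speed limit or range.

### The arm

A 6-joint arm with a two-finger parallel gripper is mounted at the origin on the work surface. World frame = base frame: x ahead of the robot, y to its left, z up, the work surface at z = 0. Lengths are in mm, angles in degrees, forces in N, time in s.
With the tool pointing down it reaches from about 300 to 850 mm from the base axis. Payload 4.2 kg.
Tool frame: the origin (TCP) lies midway between the tips of the shut fingers; the grasp point (between the pads) lies env.grasp_offset behind it (env.grasp_offset is the distance from the TCP to the grasp point, in mm); y points along the fingers, x is the direction in which the jaws open and shut, and the axes are right-handed (so a half turn about y gives the same grasp; the last joint's range is limited). The gripper opens to 91 mm and grips with 3 to 60 N. Pads are 32 mm wide; open, the fingers measure 118 mm over their backs; the gripper's body (76 mm by 178 mm) begins 60 mm behind the grasp point.
Start: joints at [-66.921, 18.312, 89.639, -0, 72.044, -1.146], TCP at [235.936, -524.383, 213.976] pointing down, gripper open.
Joint ranges: [-177.97, 177.97], [-48.28, 115.42], [12.27, 149.76], [-77.06, 257.06], [2.81, 150.46], [-146.56, 146.56]. Speed limits (degrees/s): [147.25, 147.25, 180, 180, 180, 180].

### API

Orientations are given as [roll, pitch, yaw] about the fixed x, y, z axes, in that order (R = Rz(yaw) Ry(pitch) Rx(roll)).
In Python, from workcell import state, vision, job, env gives the robot as it stands.
- The arm moves only by the shell command python3 -m handwheel 'ROWS' [FORCE]. ROWS is JSON, a list of rows, each a list of 3 entries, a list of its own where there are three numbers: the finger opening in cm, from 0 to 9.12, then the shift along the tool's x, y, z in cm, then the turn about the tool's y in degrees. A call has 1 to 10 rows; each row is the pose to reach, as a shift and turn from the pose measured when the call began, along the tool's axes at that moment; what a row does not reach only later rows make up. A row lasts 1/10 s, in which the tool goes at most 50 mm and 8.59 degrees, less where a joint would pass 70% of its speed; a pose out of reach is approached as far as the arm can. A call with a gripper value outside its range is refused whole. The fingers move at their own pace and stop on an object; FORCE is the grip in N (left out, the last holds). Time passes only in rows, so rows that repeat a pose let the fingers close. It gives the time, the measured TCP pose, the force and the opening at its end, in the units of the state.
- state(): the state, without advancing time (a new reading comes with each control period).
- vision.grab_frame(name): name is "scene" or "side" or "wrist"; returns the picture (400x640x3 uint8, red, green, blue); there is no depth.
- vision.camera_model(name): a dict with "fov_y" (degrees; the focal length in pixels is half the picture's height over the tangent of half this angle, whatever the lens; pixels are square), "cx", "cy" (the principal point, pixels), "distortion" ([k1, k2, p1, p2, k3] as OpenCV has them; the pictures are not rectified), "extrinsics" (4x4, takes a point from world to camera coordinates). Camera axes: x right, y up, looking along -z (the intrinsics and any distortion apply to the point x, -y, -z); pixel columns grow to the right and rows downward; lengths in mm; the calibration is good to about 2 mm. A picture is of the moment at which its call begins: read the wrist's pose just before it. camera_model takes no time and is no camera call; for the wrist camera it gives the pose at the moment of the call.
- job.job_done(): hands the job in, once; it reports no verdict.
The state is a dict: "time_s": time; "qpos": joint angles; "qvel": joint speeds; "effort": joint torques, N m; "ee_pos": TCP position; "ee_rot": TCP orientation; "force": force on the tool from outside, world axes, zero at the start; "torque": the same for the moment, N m; "gripper_width": finger opening in mm.
Only numpy, scipy, OpenCV 4.12 (cv2) and the standard library are available. Lean on these libraries where they do the work, as an engineer would, in place of code of your own. Each camera call takes 0.05 s, during which the arm holds its last target.

## Working session

There is one attempt and no reset: what is moved stays moved. The work goes in short steps, Python scripts to look and compute and a shell command to move; the robot and the scene stay as the last step left them, time stands still between calls to the robot, and variables do not carry over. Pictures are saved under pics/ and viewed, and the job is handed in when it is done.

```bash
ls; mkdir -p pics
python3 - <<'E'
from workcell import state, vision, job, env
import cv2,json
s=state();print({k:s[k] for k in('time_s','ee_pos','ee_rot','force','gripper_width')},env.grasp_offset)
for n in('scene','side','wrist'):
    m=vision.camera_model(n);print(n,m)
    cv2.imwrite(f'pics/a_{n}.png',vision.grab_frame(n)[:,:,::-1])
E
```

```text
pics
{'time_s': 0.0, 'ee_pos': array([ 235.73043431, -523.92055333,  213.0995803 ]), 'ee_rot': array([-89.998095  ,   0.10178552, -65.7772513 ]), 'force': array([-0.33661653,  0.6319668 , -1.17283644]), 'gripper_width': 90.86298120941109} 18.8
scene {'fov_y': 50.516529638605114, 'cx': 319.06602703984316, 'cy': 199.022922518001, 'distortion': array([-0.06644137,  0.        ,  0.        ,  0.        ,  0.        ]), 'extrinsics': array([[ 8.83817516e-01,  4.67682071e-01, -1.18355236e-02,
        -4.57473955e+02],
       [-3.78626915e-01,  7.29924201e-01,  5.69080240e-01,
         1.40747448e+02],
       [ 2.74787660e-01, -4.98481836e-01,  8.22196814e-01,
        -1.53200752e+03],
       [ 0.00000000e+00,  0.00000000e+00,  0.00000000e+00,
         1.00000000e+00]])}
side {'fov_y': 47.47867818137366, 'cx': 317.07377390251463, 'cy': 202.26898772318174, 'distortion': array([0.0295317, 0.       , 0.       , 0.       , 0.       ]), 'extrinsics': array([[-9.58360468e-01, -2.85275887e-01, -1.27624981e-02,
         4.90774530e+02],
       [ 2.06796994e-01, -7.24150228e-01,  6.57906870e-01,
        -1.55105656e+02],
       [-1.96926932e-01,  6.27872690e-01,  7.52991148e-01,
        -1.12130814e+03],
       [ 0.00000000e+00,  0.00000000e+00,  0.00000000e+00,
         1.00000000e+00]])}
wrist {'fov_y': 71.78160430125325, 'cx': 324.5833105712202, 'cy': 201.3599530710878, 'distortion': array([-0.02561514,  0.        ,  0.        ,  0.        ,  0.        ]), 'extrinsics': array([[ 4.09690145e-01, -9.12224539e-01, -6.12339835e-04,
        -5.74298643e+02],
       [ 8.72945524e-01,  3.92244182e-01, -2.90018301e-01,
         3.24546842e+01],
       [ 2.64801997e-01,  1.18283100e-01,  9.57020904e-01,
        -3.91624215e+02],
       [ 0.00000000e+00,  0.00000000e+00,  0.00000000e+00,
         1.00000000e+00]])}
```

View pics/a_scene.png

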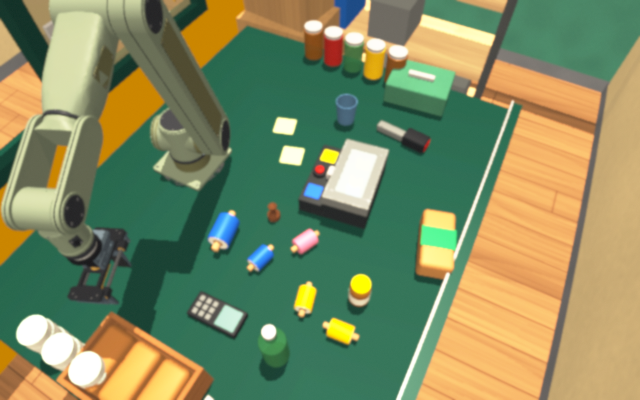

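View pics/a_side.png

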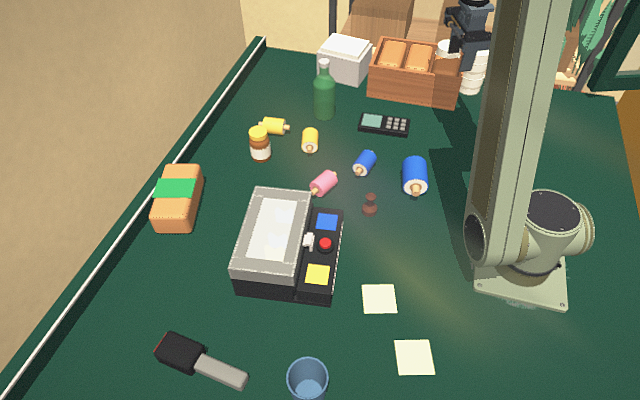

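View pics/a_wrist.png

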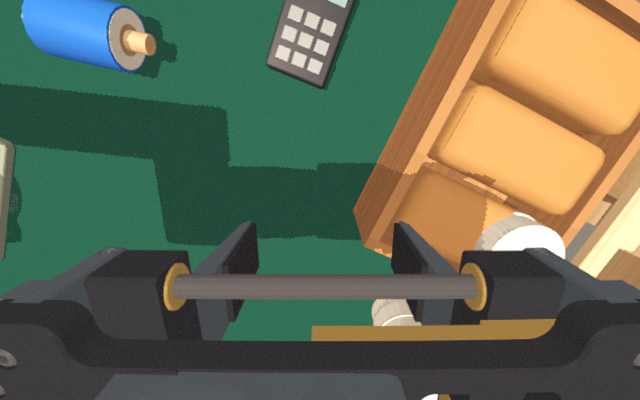

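```bash
cat > h.py <<'E'
import numpy as np,cv2
from workcell import state,vision,env
def model(n):
    m=vision.camera_model(n);f=200/np.tan(np.radians(m['fov_y'])/2)
    return np.array([[f,0,m['cx']],[0,f,m['cy']],[0,0,1.]]),np.array(m['distortion']),np.array(m['extrinsics'])
def ray(n,p,M=None):
    K,D,E=M or model(n)
    u=cv2.undistortPoints(np.array([[p]],float),K,D)[0,0]
    d=E[:3,:3].T@np.array([u[0],-u[1],-1.]);o=-E[:3,:3].T@E[:3,3]
    return o,d/np.linalg.norm(d)
def plane(n,p,z,M=None):
    o,d=ray(n,p,M);return o+d*(z-o[2])/d[2]
def tri(L):
    A=np.zeros((3,3));b=np.zeros(3)
    for n,p in L:
        o,d=ray(n,p);P=np.eye(3)-np.outer(d,d);A+=P;b+=P@o
    x=np.linalg.solve(A,b)
    return x,[round(float(np.linalg.norm(np.cross(x-ray(n,p)[0],ray(n,p)[1]))),1) for n,p in L]
def proj(n,X,M=None):
    K,D,E=M or model(n);c=E[:3,:3]@np.asarray(X,float)+E[:3,3]
    return cv2.projectPoints(np.array([[c[0],-c[1],-c[2]]]),np.zeros(3),np.zeros(3),K,D)[0][0,0]
def blobs(img,lo,hi,amin=20):
    h=cv2.cvtColor(img,cv2.COLOR_RGB2HSV);m=cv2.inRange(h,np.array(lo),np.array(hi))
    n,l,st,c=cv2.connectedComponentsWithStats(m)
    out=[]
    for i in range(1,n):
        if st[i,4]>=amin:
            (r)=cv2.minAreaRect(np.argwhere(l==i)[:,::-1].astype(np.float32))
            out.append((c[i].round(1).tolist(),int(st[i,4]),st[i,:4].tolist(),[round(float(v),1) for v in (*r[0],*r[1],r[2])]))
    return out
COL=dict(yellow=((22,150,120),(32,255,255)),blue=((100,170,90),(118,255,255)),red=((0,190,100),(6,255,255)),pink=((160,70,120),(179,200,255)))
E
python3 - <<'E'
from h import *
for n in('scene','side'):
    im=cv2.imread(f'pics/a_{n}.png')[:,:,::-1].copy()
    for k,(lo,hi) in COL.items():
        for b in blobs(im,lo,hi,40): print(n,k,b, plane(n,b[0],30)[:2].round())
    r=im[170:350,160:420] if n=='scene' else im[80:320,220:450]
    cv2.imwrite(f'pics/c_{n}.png',cv2.resize(r,None,fx=3 if n=='scene' else 2.5,fy=3 if n=='scene' else 2.5,interpolation=cv2.INTER_CUBIC)[:,:,::-1])
E
```

```text
scene yellow ([374.0, 66.0], 364, [364, 49, 22, 31], [373.5, 63.5, 19.0, 31.7, 7.4]) [383. 752.]
scene yellow ([328.8, 155.8], 213, [320, 149, 19, 15], [328.7, 155.9, 16.4, 13.9, 18.4]) [440. 221.]
scene yellow ([360.6, 283.7], 340, [350, 274, 22, 20], [360.5, 283.5, 19.0, 21.0, 90.0]) [ 742. -167.]
scene yellow ([305.5, 296.4], 409, [294, 284, 23, 27], [305.4, 296.5, 18.4, 24.0, 14.0]) [ 619. -274.]
scene yellow ([339.8, 330.6], 496, [326, 318, 29, 27], [339.6, 330.6, 25.6, 20.1, 21.8]) [ 749. -317.]
scene yellow ([124.3, 377.7], 421, [111, 347, 35, 53], [130.0, 374.0, 17.9, 58.1, 35.8]) [ 310. -694.]
scene yellow ([155.9, 382.5], 152, [144, 365, 27, 35], [156.6, 381.7, 4.5, 42.7, 32.9]) [ 392. -662.]
scene blue ([348.6, 9.3], 437, [336, 0, 28, 27], [349.5, 13.0, 26.0, 27.0, 90.0]) [ 100. 1096.]
scene blue ([217.4, 223.4], 183, [208, 212, 19, 24], [217.3, 223.9, 6.7, 28.2, 26.6]) [ 253. -191.]
scene blue ([230.3, 229.5], 290, [221, 217, 19, 28], [230.3, 229.5, 11.5, 27.4, 24.8]) [ 303. -190.]
scene blue ([256.6, 251.4], 99, [248, 244, 18, 16], [256.5, 251.5, 4.2, 21.2, 45.0]) [ 418. -217.]
scene blue ([264.6, 259.4], 174, [256, 251, 18, 19], [264.8, 259.3, 8.5, 20.5, 45.0]) [ 454. -229.]
scene red ([332.8, 51.8], 392, [324, 39, 18, 26], [332.5, 51.5, 25.0, 17.0, 90.0]) [184. 760.]
scene red ([319.3, 169.1], 47, [316, 166, 8, 7], [319.5, 169.0, 6.0, 7.0, 90.0]) [438. 153.]
scene pink ([307.5, 245.8], 123, [298, 237, 20, 17], [308.0, 245.5, 8.0, 22.8, 63.4]) [ 546. -129.]
side blue ([414.6, 168.8], 430, [402, 156, 27, 32], [414.8, 171.8, 32.0, 24.9, 86.4]) [ 291. -236.]
side pink ([323.5, 184.7], 222, [309, 170, 29, 27], [323.0, 183.0, 17.6, 27.5, 48.8]) [ 524. -105.]
```

View pics/c_scene.png

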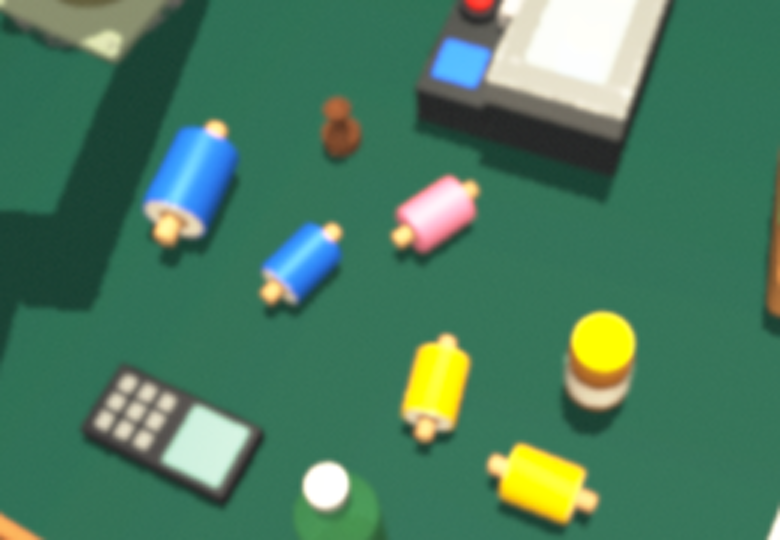

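View pics/c_side.png

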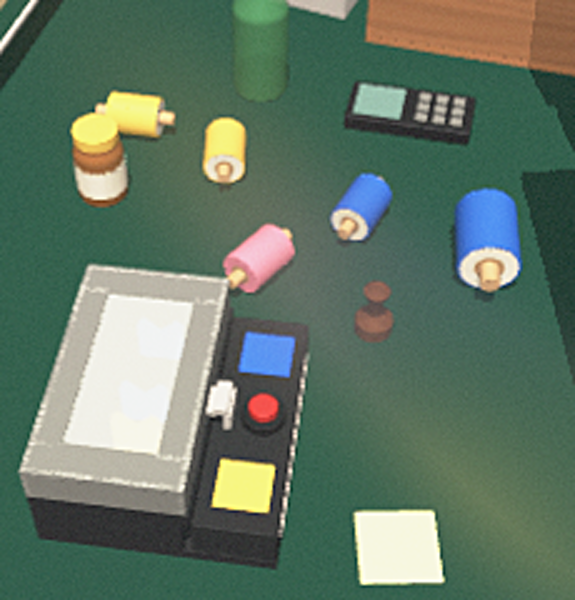

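Run:
```python
from h import *
def S(x,y):return ('scene',(x/3+160-.33,y/3+170-.33))
def D(x,y):return ('side',(x/2.5+220-.3,y/2.5+80-.3))
print('button',tri([('scene',(319.3,169.1)),D(263,407)]))
for n,a,b in [('blue near',S(272,293),D(384,182)),('blue far',S(333,233),D(347,229)),('yel near',S(425,430),D(226,118)),('yel far',S(447,342),D(224,170)),
 ('blue plate',S(461,62),D(267,354))]:
    print(n,tri([a,b]), plane(*a,25).round(), plane(*b,25).round())
# deck front corners in side (z=60): 
for p in [(308,326),(277,560),(190,548)]: print(plane(*D(*p),60 if p[0]==308 else 0).round())
for p in [(89,266),(228,279),(182,515),(26,475)]: print('lidtop',plane(*D(*p),115).round())
s=state();print(s['qpos'])
```

```text
button (array([456.51759964, 118.7549792 ,  78.03633068]), [0.2, 0.2])
blue near (array([ 423.65370548, -271.31252646,   27.10142217]), [5.6, 5.6]) [ 428. -269.   25.] [ 419. -277.   25.]
blue far (array([ 445.28689087, -184.70305006,   26.72170917]), [2.5, 2.5]) [ 447. -183.   25.] [ 443. -188.   25.]
yel near (array([ 632.70077856, -324.79248803,   36.95266726]), [1.6, 1.6]) [ 632. -321.   25.] [ 636. -339.   25.]
yel far (array([ 608.02083878, -237.11822847,   32.31682194]), [1.4, 1.4]) [ 608. -234.   25.] [ 609. -245.   25.]
blue plate (array([474.05945446,  43.41864828,  61.89533773]), [0.4, 0.4]) [461.  67.  25.] [482.  15.  25.]
[444.  -5.  60.]
[411. 229.   0.]
[493. 240.   0.]
lidtop [666.  24. 115.]
lidtop [526.   3. 115.]
lidtop [484. 271. 115.]
lidtop [627. 271. 115.]
[-6.69237577e+01  1.83438161e+01  8.96898728e+01  1.88881923e-04
  7.20438876e+01 -1.14610212e+00]
```

Run:
```python
from h import *
from scipy.spatial.transform import Rotation as R
s=state();K,D,E=model('wrist')
T=R.from_euler('xyz',s['ee_rot'],degrees=True).as_matrix()
print(T.round(3)); print('cam in tool',T.T@(-E[:3,:3].T@E[:3,3]-s['ee_pos']), 'look',T.T@(-E[2,:3]))
d=np.array([456.5,118.8,130])-s['ee_pos'];print(d,T.T@d)
```

```text
[[ 0.41  -0.001  0.912]
 [-0.912  0.001  0.41 ]
 [-0.001 -1.     0.   ]]
cam in tool [  -0.23550211 -170.65149884   82.14517635] look [ 7.61691231e-04  9.57011281e-01 -2.90049699e-01]
[220.73703134 642.83152003 -83.3107438 ] [-495.56028363   83.99567777  465.04044081]
```

```bash
python3 -m handwheel '[[0,[-49.6,-2,46.5],16],[0,[-49.6,-2,46.5],16],[0,[-49.6,-2,46.5],16],[0,[-49.6,-2,46.5],16],[0,[-49.6,-2,46.5],16],[0,[-49.6,-2,46.5],16],[0,[-49.6,-2,46.5],16],[0,[-49.6,-2,46.5],16],[0,[-49.6,-2,46.5],16],[0,[-49.6,-2,46.5],16]]' 20
```

```text
time_s: 1.15
ee_pos: [398.0, -49.6, 228.8]
ee_rot: [-90.0, 0.1, -81.8]
force: [1.4, -0.3, 0.5]
gripper_width: 14.1
```

```bash
python3 -m handwheel '[[0,[-15.8,3,8.2],0],[0,[-15.8,5,8.2],0],[0,[-15.8,6,8.2],0],[0,[-15.8,6,8.2],0],[0,[-15.8,6,8.2],0],[0,[-15.8,6,8.2],0]]'
python3 - <<'E'
from h import *
import pickle
s=state();M=model('wrist');im=vision.grab_frame('wrist');cv2.imwrite('pics/b_wrist.png',im[:,:,::-1])
pickle.dump((s,M),open('pics/b.pkl','wb'))
for n in('scene','side'): cv2.imwrite(f'pics/b_{n}.png',vision.grab_frame(n)[:,:,::-1])
print(s['ee_pos'])
print(proj('wrist',(456.5,118.8,78)))
print(blobs(im,(0,150,60),(8,255,255),60))
E
```

```text
time_s: 1.75
ee_pos: [456.0, 118.9, 168.3]
ee_rot: [-90.1, 0.0, -81.7]
force: [-0.1, -0.2, -0.1]
gripper_width: 0.2
[456.0343854  118.89840108 168.3390848 ]
[323.42308798 203.84134256]
[([325.4, 201.8], 637, [312, 188, 28, 29], [325.5, 202.0, 28.0, 27.0, 90.0])]
```

View pics/b_wrist.png

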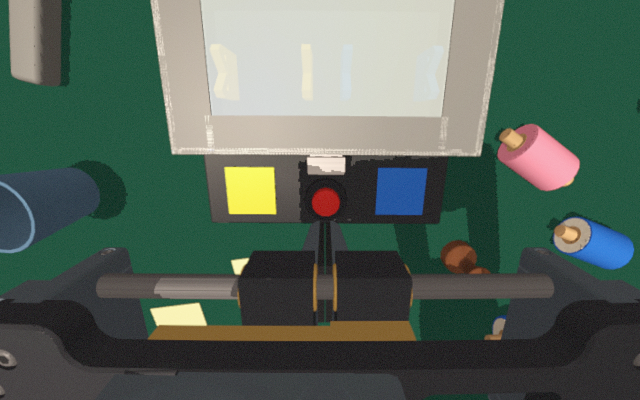

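View pics/b_side.png

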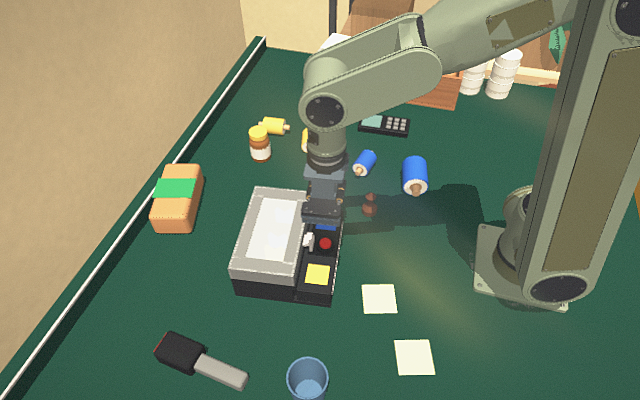

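```bash
python3 -m handwheel '[[0,[0,4,0.1],0],[0,[0,7,0.1],0],[0,[0,8.6,0.1],0],[0,[0,8.9,0.1],0],[0,[0,9.1,0.1],0],[0,[0,9.3,0.1],0],[0,[0,9.5,0.1],0],[0,[0,9.5,0.1],0]]'
```

```text
time_s: 2.7
ee_pos: [458.0, 117.4, 76.2]
ee_rot: [-89.9, 0.0, -81.8]
force: [-3.8, -2.4, 10.6]
gripper_width: 0.5
```

Run:
```python
from h import *
for n in('scene','side'): cv2.imwrite(f'pics/d_{n}.png',vision.grab_frame(n)[:,:,::-1])
s=state();print(s['ee_pos'],s['force'])
```

```text
[458.00789355 117.41876179  76.18337234] [-3.34970564 -3.34632635 10.38129939]
```

View pics/d_side.png

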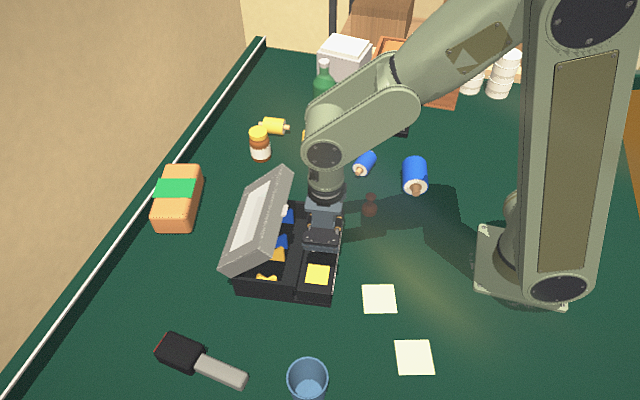

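```bash
python3 -m handwheel '[[0,[0,-1,0],0],[0,[0,-3,-1],0],[0,[0,-7,-3],0],[0,[0,-11,-3],0],[0,[0,-14,-3],0],[0,[0,-16,-3],0],[0,[0,-16,-3],0],[0,[0,-16,-3],0],[0,[0,-16,-3],0]]';python3 - <<'E'
from h import *
import pickle
s=state();M=model('wrist');im=vision.grab_frame('wrist');cv2.imwrite('pics/e_wrist.png',im[:,:,::-1])
pickle.dump((s,M),open('pics/e.pkl','wb'))
for n in('scene','side'): cv2.imwrite(f'pics/e_{n}.png',vision.grab_frame(n)[:,:,::-1])
print(s['ee_pos'],s['force'])
E
```

```text
time_s: 3.7
ee_pos: [427.2, 113.1, 235.0]
ee_rot: [-90.0, 0.0, -81.8]
force: [0.1, -0.5, 0.1]
gripper_width: 0.6
[427.22667745 113.0516683  234.98401329] [ 0.05720154 -0.54116807  0.08695909]
```

View pics/e_wrist.png

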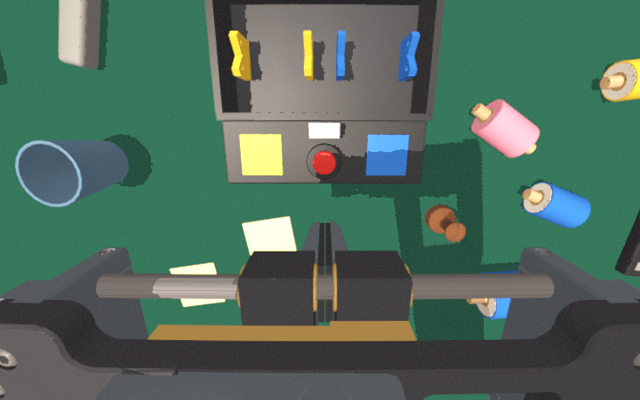

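View pics/e_side.png

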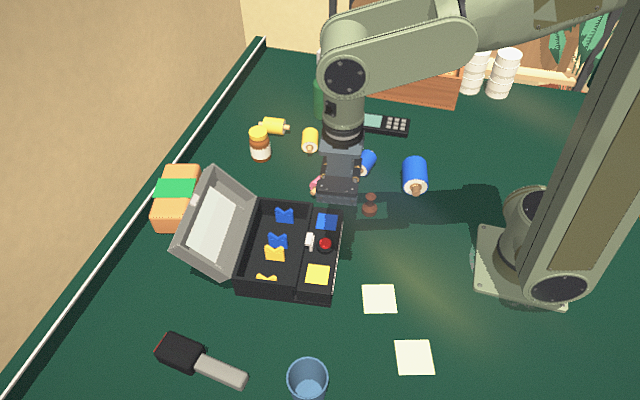

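```bash
python3 -m handwheel '[[0,[0,-3,5],0],[0,[0,-3,8],0],[0,[0,-3,8],0],[0,[0,-3,8],0],[0,[0,-3,8],0]]';python3 - <<'E'
from h import *
import pickle
s=state();M=model('wrist');im=vision.grab_frame('wrist');cv2.imwrite('pics/f_wrist.png',im[:,:,::-1])
pickle.dump((s,M),open('pics/f.pkl','wb'))
print(s['ee_pos'],s['qvel'].round(2))
cv2.imwrite('pics/f_crop.png',cv2.resize(im[0:260,180:460],None,fx=2.3,fy=2.3,interpolation=cv2.INTER_CUBIC)[:,:,::-1])
E
```

```text
time_s: 4.35
ee_pos: [505.4, 124.2, 264.2]
ee_rot: [-90.1, -0.0, -81.8]
force: [-0.7, -0.0, 0.4]
gripper_width: 0.5
[505.36216443 124.1731152  264.16955444] [ 0.03 -0.8   0.2   0.07 -0.17 -0.06]
```

View pics/f_crop.png

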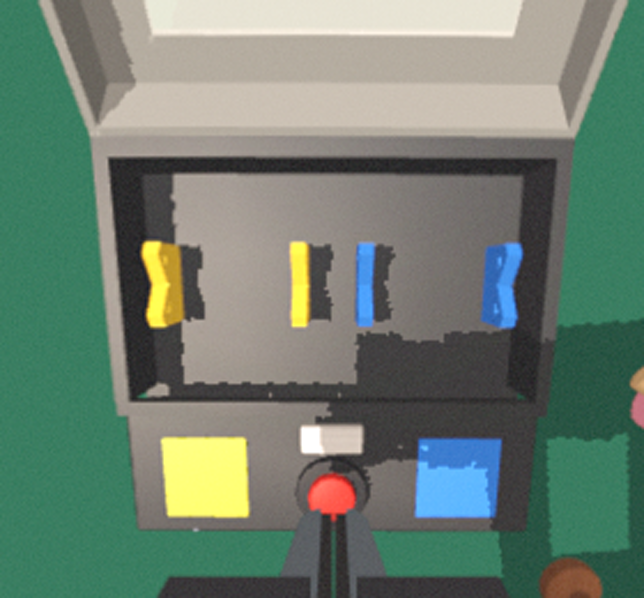

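Run:
```python
from h import *
import pickle
s,M=pickle.load(open('pics/f.pkl','rb'))
im=cv2.imread('pics/f_wrist.png')[:,:,::-1].copy()
h=cv2.cvtColor(im,cv2.COLOR_RGB2HSV)
W=lambda u,v,z:plane('wrist',(u,v),z,M)
for c,lo,hi in(('y',(20,150,60),(32,255,255)),('b',(100,120,50),(118,255,255))):
    for b in blobs(im,lo,hi,60):
        x,y,w,hh=b[2]
        if y>170 or x<180 or x>440 : continue
        L=W(x-.5,y+hh/2,66);Rr=W(x+w-.5,y+hh/2,66);T=W(x+w/2,y-.5,66);B=W(x+w/2,y+hh-.5,66)
        print(c,b[2],'L',L[:2].round(1),'R',Rr[:2].round(1),'rear',T[:2].round(1),'front',B[:2].round(1))
rb=blobs(im,(0,150,60),(8,255,255),60);print(rb)
# plates
a=W(*[b for b in blobs(im,(20,100,60),(34,255,255),300) if b[2][1]>170][0][0],60)
b=W(*[b for b in blobs(im,(100,100,50),(118,255,255),300) if b[2][1]>170][0][0],60)
print(a,b,np.degrees(np.arctan2(*(b-a)[:2])))
```

```text
y [241, 105, 19, 38] L [563.6 241.8] R [567.  217.5] rear [589.3 230.6] front [541.9 227.4]
y [307, 106, 8, 36] L [575.4 157.5] R [576.9 147.3] rear [598.7 154.7] front [554.3 148.9]
b [335, 106, 8, 36] L [580.5 121.8] R [582.  111.6] rear [603.7 119.6] front [559.5 112.6]
b [389, 106, 19, 37] L [589.9  52.8] R [593.4  28.4] rear [614.6  45. ] front [569.4  35. ]
[([323.9, 215.0], 295, [314, 206, 21, 20], [324.2, 215.0, 20.2, 18.5, 24.0])]
[454.49122468 196.69055094  60.        ] [476.51026958  42.10007399  60.        ] 171.8936203562278
```

```bash
python3 -m handwheel '[[9,[41.5,2,-15],-68],[9,[41.5,2,-15],-68],[9,[41.5,2,-15],-68],[9,[41.5,2,-15],-68],[9,[41.5,2,-15],-68],[9,[41.5,2,-15],-68],[9,[41.5,2,-15],-68],[9,[41.5,2,-15],-68],[9,[41.5,2,-15],-68],[9,[41.5,2,-15],-68]]'
python3 - <<'E'
from h import *
import pickle
s=state();M=model('wrist');im=vision.grab_frame('wrist');cv2.imwrite('pics/g_wrist.png',im[:,:,::-1])
pickle.dump((s,M),open('pics/g.pkl','wb'))
print(s['ee_pos'],s['ee_rot'],s['qvel'].round(2))
for b in blobs(im,(95,120,40),(120,255,255),200): print(b)
for b in blobs(im,(20,120,60),(34,255,255),200): print(b)
E
```

```text
time_s: 5.4
ee_pos: [414.3, -309.1, 245.0]
ee_rot: [-90.1, 0.1, -13.7]
force: [1.0, -0.6, 0.6]
gripper_width: 77.8
[ 414.30546906 -309.14188322  244.96903074] [-9.00513856e+01  5.61166017e-02 -1.37131387e+01] [-44.75  15.88 -17.51   0.54   1.39 -44.05]
([213.8, 123.8], 3604, [172, 83, 84, 86], [212.4, 123.2, 80.1, 56.0, 62.2])
([327.6, 115.4], 1939, [308, 89, 39, 54], [327.0, 115.5, 53.0, 38.0, 90.0])
([609.0, 19.0], 2156, [581, 0, 59, 43], [610.0, 21.0, 42.0, 58.0, 90.0])
([468.4, 124.5], 2030, [440, 91, 55, 62], [468.1, 123.1, 53.4, 43.1, 67.6])
([571.5, 122.6], 1917, [527, 101, 75, 50], [565.1, 124.8, 36.4, 72.4, 71.6])
```

View pics/g_wrist.png

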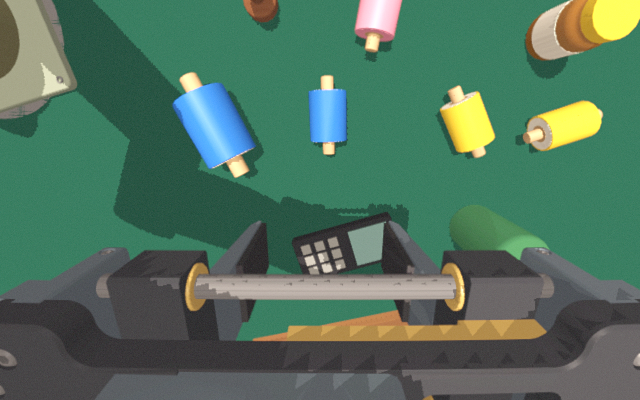

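```bash
python3 -m handwheel '[[9,[0,0,0],0],[9,[0,0,0],0],[9,[0,0,0],0]]'
python3 - <<'E'
from h import *
import pickle
s=state();M=model('wrist');im=vision.grab_frame('wrist');cv2.imwrite('pics/g2_wrist.png',im[:,:,::-1])
print(s['ee_pos'],s['ee_rot'],s['qvel'].round(2))
W=lambda u,z:plane('wrist',u,z,M)
for c,lo,hi in(('b',(95,120,40),(120,255,255)),('y',(20,120,60),(34,255,255))):
  for b in blobs(im,lo,hi,200): print(c,b[0],b[2],b[3],W(b[0],45).round(1))
# spindles: wooden colour
for b in blobs(im,(8,60,110),(22,180,255),25): print('wood',b[0],b[1],b[3],W(b[0],25).round(1))
cv2.imwrite('pics/g2c.png',cv2.resize(im[60:180,270:530],None,fx=3,fy=3,interpolation=cv2.INTER_CUBIC)[:,:,::-1])
E
```

```text
time_s: 5.75
ee_pos: [413.0, -313.9, 244.5]
ee_rot: [-90.4, 0.1, -13.9]
force: [-0.0, -0.1, 1.4]
gripper_width: 89.7
[ 412.97892506 -313.88936198  244.54496435] [-9.03613388e+01  8.24605844e-02 -1.39367122e+01] [ 0.57 -0.04 -0.22 -0.18 -0.02 -0.11]
b [213.0, 119.3] [171, 78, 85, 87] [211.7, 118.9, 81.6, 56.1, 61.9] [ 292.  -201.9   45. ]
b [327.5, 110.2] [308, 83, 39, 55] [327.0, 110.0, 54.0, 38.0, 90.0] [ 437.9 -227.1   45. ]
y [610.0, 15.4] [583, 0, 57, 37] [611.0, 18.0, 36.0, 56.0, 90.0] [ 793.6 -200.1   45. ]
y [469.4, 119.2] [441, 86, 55, 62] [469.3, 118.2, 53.5, 43.7, 67.5] [ 613.5 -281.5   45. ]
y [573.3, 117.0] [529, 95, 75, 51] [567.3, 119.2, 37.0, 72.4, 71.1] [ 748.3 -310.6   45. ]
wood [258.5, 4.7] 287 [258.5, 5.5, 11.0, 31.0, 90.0] [385.8 -86.1  25. ]
wood [573.6, 24.0] 1209 [573.8, 22.9, 48.3, 35.3, 69.3] [ 766.  -198.2   25. ]
wood [535.1, 33.4] 169 [537.0, 31.6, 46.5, 21.2, 81.3] [ 716.4 -198.2   25. ]
wood [372.6, 35.0] 197 [373.5, 36.0, 20.0, 17.0, 90.0] [ 514.6 -152.7   25. ]
wood [189.6, 75.7] 136 [188.6, 76.2, 17.0, 17.9, 63.4] [ 273.7 -140.7   25. ]
wood [326.7, 
[... 155 characters left out ...]
128.9] 323 [540.8, 127.9, 30.0, 29.5, 26.6] [ 715.8 -319.5   25. ]
wood [328.4, 143.6] 94 [328.5, 144.0, 12.0, 11.0, 90.0] [ 428.8 -270.1   25. ]
wood [478.5, 147.6] 89 [479.4, 147.2, 8.9, 13.3, 71.6] [ 632.1 -325.7   25. ]
wood [237.1, 160.0] 205 [235.3, 162.6, 19.2, 20.6, 63.4] [ 298.  -260.9   25. ]
wood [174.9, 286.4] 645 [176.7, 286.4, 23.3, 48.2, 6.6] [ 127.9 -433.4   25. ]
wood [473.6, 286.1] 587 [472.7, 286.4, 48.3, 24.2, 83.7] [ 606.6 -551.6   25. ]
wood [408.5, 328.9] 5787 [403.5, 322.5, 35.0, 301.0, 90.0] [ 488.9 -610.9   25. ]
wood [429.5, 397.2] 61 [428.0, 396.5, 5.0, 14.0, 90.0] [ 504.6 -784.4   25. ]
wood [442.4, 396.7] 61 [442.5, 396.5, 5.0, 11.0, 90.0] [ 529.1 -789.6   25. ]
```

View pics/g2c.png

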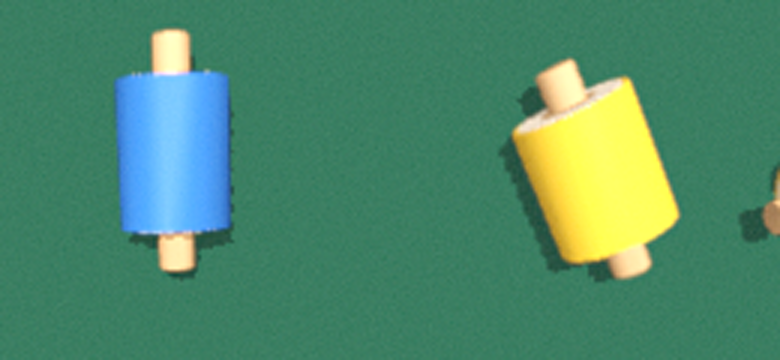

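```bash
python3 -m handwheel '[[9,[0.35,0,5],-1.6],[9,[0.35,4,9],-1.6],[9,[0.35,9,9],-1.6],[9,[0.35,14,9],-1.6],[9,[0.35,17,9],-1.6],[9,[0.35,17,9],-1.6],[9,[0.35,17,9],-1.6]]'
python3 - <<'E'
from h import *
s=state();M=model('wrist');im=vision.grab_frame('wrist');cv2.imwrite('pics/i_wrist.png',im[:,:,::-1])
print(s['ee_pos'],s['ee_rot'],s['qvel'].round(2),proj('wrist',(438,-227.8,25)))
cv2.imwrite('pics/i_side.png',vision.grab_frame('side')[:,:,::-1])
E
```

```text
time_s: 6.5
ee_pos: [438.4, -227.8, 74.8]
ee_rot: [-90.4, 0.1, -12.2]
force: [0.4, 0.8, -0.2]
gripper_width: 90.1
[ 438.43438357 -227.75076405   74.794468  ] [-9.03710642e+01  5.87343484e-02 -1.22287267e+01] [-0.5  -1.76 -2.37 -0.07 -0.22 -0.02] [323.21428832 217.49552131]
```

View pics/i_wrist.png

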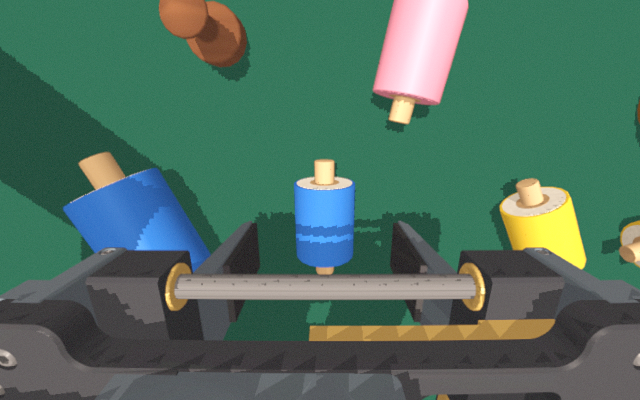

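```bash
python3 -m handwheel '[[9,[0,3,0],0],[9,[0,5,0],0],[9,[0,6,0],0],[9,[0,6.4,0],0],[9,[0,6.4,0],0],[4.5,[0,6.4,0],0],[4.5,[0,6.4,0],0],[4.5,[0,6.4,0],0],[4.5,[0,6.4,0],0],[4.5,[0,6.4,0],0]]' 20
```

```text
time_s: 7.6
ee_pos: [439.6, -229.4, 12.4]
ee_rot: [-90.4, -0.2, -12.3]
force: [-1.3, 0.2, 0.8]
gripper_width: 53.0
```

```bash
python3 -m handwheel '[[4.5,[0,0,0],0],[4.5,[0,0,0],0],[4.5,[0,-1,0],0],[4.5,[0,-2,0],0],[4.5,[0,-5,0],0],[4.5,[0,-8,0],0],[4.5,[0,-8,0],0],[4.5,[0,-8,0],0]]' 20;  python3 - <<'E'
from h import *
s=state();M=model('wrist');im=vision.grab_frame('wrist');cv2.imwrite('pics/j_wrist.png',im[:,:,::-1])
print(s['ee_pos'],s['force'],s['gripper_width'])
cv2.imwrite('pics/j_side.png',vision.grab_frame('side')[60:260,240:480,::-1])
E
```

```text
time_s: 8.4
ee_pos: [439.8, -228.8, 93.4]
ee_rot: [-90.5, -0.3, -12.3]
force: [0.0, 0.1, -2.5]
gripper_width: 49.4
[ 439.7878291  -228.84160806   93.35958815] [ 0.03729271  0.06280062 -2.4822792 ] 49.395904536411656
```

View pics/j_wrist.png

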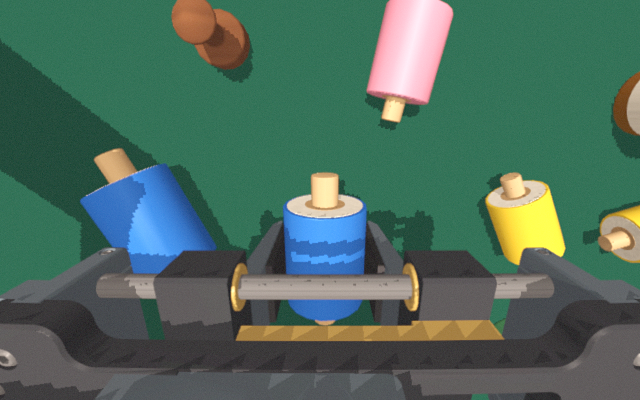

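View pics/j_side.png

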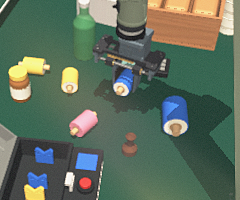

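```bash
cat >> h.py <<'E'
from scipy.spatial.transform import Rotation as Rot
def toolpt(s,p): return s['ee_pos']+Rot.from_euler('xyz',s['ee_rot'],degrees=True).as_matrix()@np.array(p,float)
E
python3 - <<'E'
from h import *
s=state()
for d in(-5,0,5): print(d,[proj('wrist',toolpt(s,(0,-12.6-h,L+d))).round(1).tolist() for h,L in((8,50),(25,32),(-25,32),(0,32))])
im=cv2.imread('pics/j_wrist.png');cv2.imwrite('pics/j_c.png',cv2.resize(im[160:340,240:410],None,fx=3.3,fy=3.3,interpolation=cv2.INTER_CUBIC))
E
```

```text
-5 [[325.2, 187.4], [325.3, 229.0], [325.1, 201.1], [325.1, 213.0]]
0 [[325.2, 178.6], [325.3, 220.0], [325.1, 194.1], [325.1, 205.2]]
5 [[325.2, 169.7], [325.3, 210.8], [325.1, 187.0], [325.1, 197.2]]
```

View pics/j_c.png

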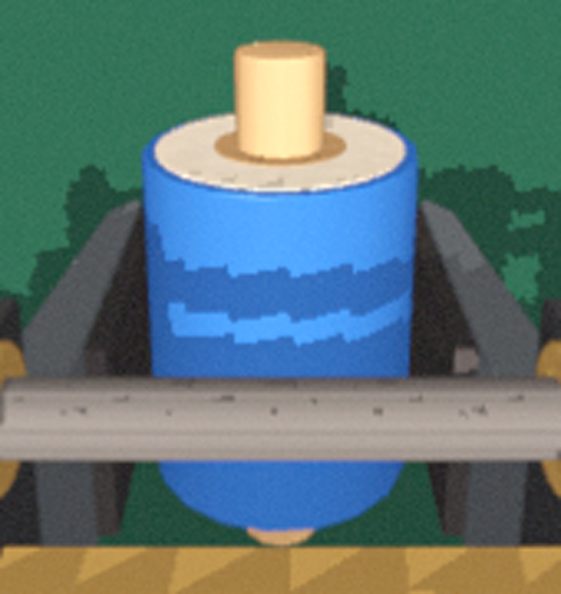

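```bash
python3 -m handwheel '[[4.5,[0.8,-3,3],0],[4.5,[2,-5.7,7],-6],[4.5,[3,-5.7,11],-12],[4.5,[4,-5.7,15],-20.3],[4.5,[5,-5.7,19],-20.3],[4.5,[6,-5.7,23],-20.3],[4.5,[7,-5.7,27],-20.3],[4.5,[7.5,-5.7,31],-20.3],[4.5,[8,-5.7,32.7],-20.3],[4.5,[8,-5.7,32.7],-20.3]]' 20
python3 -m handwheel '[[4.5,[0,0,0],0],[4.5,[0,0,0],0]]'
python3 - <<'E'
from h import *
import pickle
s=state();M=model('wrist');im=vision.grab_frame('wrist');cv2.imwrite('pics/k_wrist.png',im[:,:,::-1])
pickle.dump((s,M),open('pics/k.pkl','wb'))
print(s['ee_pos'],s['ee_rot'],s['force'],s['gripper_width'])
cv2.imwrite('pics/k_side.png',cv2.resize(vision.grab_frame('side')[120:320,200:440,::-1],None,fx=3,fy=3))
E
```

```text
time_s: 9.5
ee_pos: [586.6, 76.4, 144.9]
ee_rot: [-90.4, 0.2, 8.2]
force: [-0.5, -0.3, -1.5]
gripper_width: 49.3
time_s: 9.7
ee_pos: [585.7, 75.1, 144.1]
ee_rot: [-90.4, 0.3, 8.1]
force: [0.3, -0.9, -1.9]
gripper_width: 49.8
[585.68770004  75.11701334 144.12402692] [-90.43555245   0.32353365   8.14464733] [ 0.30305083 -0.91027745 -1.86225668] 49.81775298494085
```

View pics/k_wrist.png

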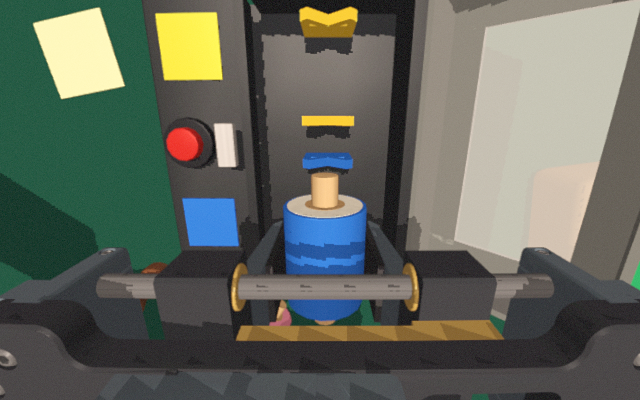

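View pics/k_side.png

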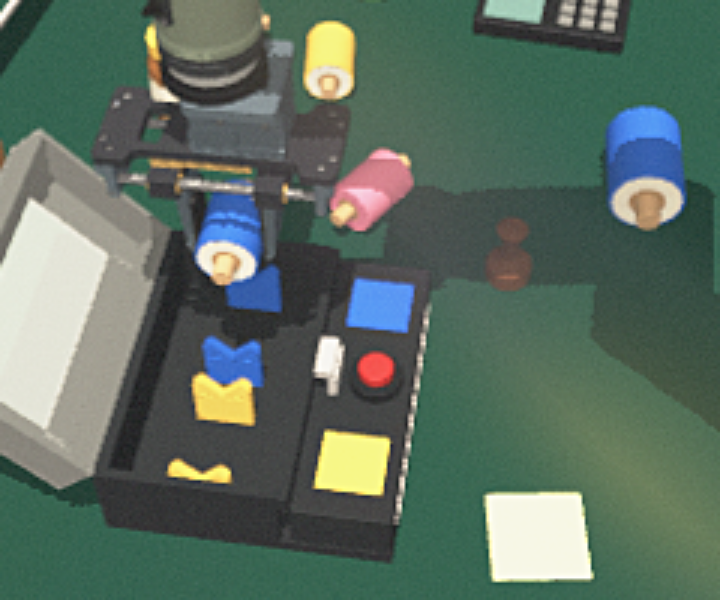

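Run:
```python
from h import *
import pickle
s,M=pickle.load(open('pics/k.pkl','rb'))
im=cv2.imread('pics/k_wrist.png')[:,:,::-1].copy()
c=np.array([579.0,134.3]);t=np.radians(8.05);X=np.array([np.cos(t),np.sin(t)]);Y=np.array([-X[1],X[0]])
for k,lo,hi in(('y',(20,130,60),(34,255,255)),('b',(100,120,50),(118,255,255))):
    for b in blobs(im,lo,hi,60):
        x,y,w,h=b[2]
        if x<290 or x>370 or y>180: continue
        row=y+h/2
        for u in((x-.5,y+2),(x+w-.5,y+2),(x+w/2-.5,y-.5),(x+w/2-.5,y+h-.5)):
            p=plane('wrist',u,66,M)[:2]-c; print(k,b[2],'xp',round(float(p@X),1),'yp',round(float(p@Y),1))
print('TCP',[(round(float((s['ee_pos'][:2]-c)@v),1)) for v in(X,Y)])
cv2.imwrite('pics/k_c.png',cv2.resize(im[0:220,260:400],None,fx=2.7,fy=2.7,interpolation=cv2.INTER_CUBIC)[:,:,::-1])
```

```text
y [299, 7, 59, 31] xp -23.0 yp 104.2
y [299, 7, 59, 31] xp 23.1 yp 104.2
y [299, 7, 59, 31] xp 0.0 yp 105.9
y [299, 7, 59, 31] xp 0.1 yp 84.1
y [302, 116, 52, 10] xp -22.4 yp 22.0
y [302, 116, 52, 10] xp 22.4 yp 22.1
y [302, 116, 52, 10] xp -0.0 yp 24.1
y [302, 116, 52, 10] xp -0.0 yp 15.8
b [303, 153, 50, 17] xp -22.3 yp -9.8
b [303, 153, 50, 17] xp 22.4 yp -9.7
b [303, 153, 50, 17] xp 0.1 yp -7.5
b [303, 153, 50, 17] xp 0.1 yp -22.9
TCP [-1.7, -59.5]
```

View pics/k_c.png

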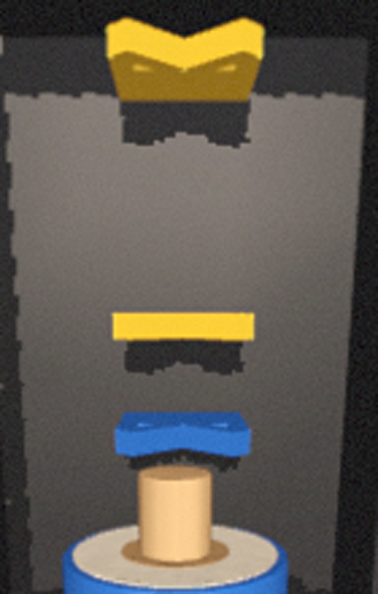

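```bash
python3 -m handwheel '[[4.5,[0.17,3,-0.05],0],[4.5,[0.17,6,-0.05],0],[4.5,[0.17,7.5,-0.05],0],[4.5,[0.17,8.2,-0.05],0],[4.5,[0.17,8.2,-0.05],0],[4.5,[0.17,8.2,-0.05],0]]'
python3 - <<'E'
from h import *
s=state();M=model('wrist');im=vision.grab_frame('wrist');cv2.imwrite('pics/l_wrist.png',im[:,:,::-1])
c=np.array([579.0,134.3]);t=np.radians(8.05);X=np.array([np.cos(t),np.sin(t)]);Y=np.array([-X[1],X[0]])
print('TCP',[(round(float((s['ee_pos'][:2]-c)@v),1)) for v in(X,Y)],s['ee_pos'],s['force'])
cv2.imwrite('pics/l_side.png',cv2.resize(vision.grab_frame('side')[120:320,200:440,::-1],None,fx=3,fy=3))
E
```

```text
time_s: 10.4
ee_pos: [588.2, 73.8, 63.7]
ee_rot: [-90.4, 0.1, 8.1]
force: [0.4, 1.4, -1.1]
gripper_width: 49.9
TCP [0.7, -61.2] [588.22573339  73.83616425  63.71285627] [ 0.37482218  1.35458869 -1.11344686]
```

View pics/l_wrist.png

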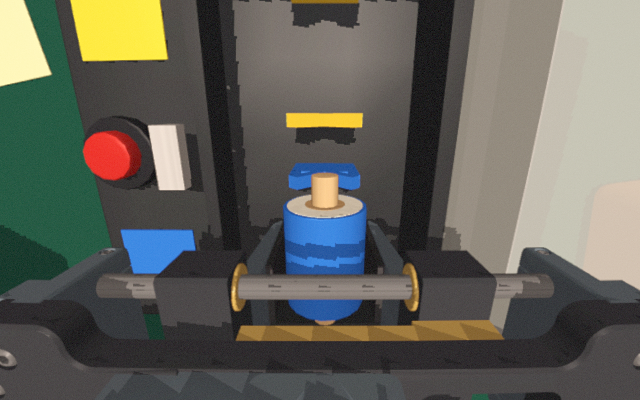

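View pics/l_side.png

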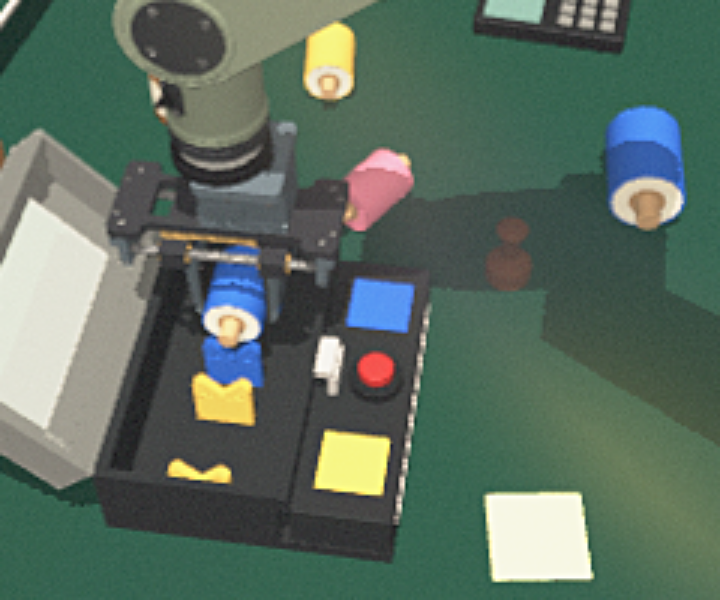

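```bash
python3 -m handwheel '[[4.5,[-0.05,0.5,0.05],0],[4.5,[-0.05,0.9,0.05],0],[4.5,[-0.05,1.2,0.05],0],[4.5,[-0.05,1.4,0.05],0],[4.5,[-0.05,1.4,0.05],0]]' ;python3 -m handwheel '[[4.5,[0,0.1,0],0],[4.5,[0,0.2,0],0],[4.5,[0,0.2,0],0]]'
```

```text
time_s: 11.0
ee_pos: [587.5, 74.4, 49.5]
ee_rot: [-90.4, 0.2, 8.1]
force: [0.2, -0.8, -1.0]
gripper_width: 49.8
time_s: 11.3
ee_pos: [587.6, 74.4, 47.6]
ee_rot: [-90.4, 0.1, 8.1]
force: [-0.0, -0.2, -0.7]
gripper_width: 49.2
```

```bash
python3 -m handwheel '[[4.5,[0,0.1,0],0],[4.5,[0,0.1,0],0]]' ;python3 -m handwheel '[[4.5,[0,0.1,0],0],[4.5,[0,0.1,0],0]]';python3 -m handwheel '[[4.5,[0,0.1,0],0],[4.5,[0,0.1,0],0]]'
```

```text
time_s: 11.5
ee_pos: [587.7, 74.4, 47.4]
ee_rot: [-90.4, 0.1, 8.1]
force: [-1.2, 0.1, 4.1]
gripper_width: 49.5
time_s: 11.7
ee_pos: [587.7, 74.4, 47.3]
ee_rot: [-90.4, 0.1, 8.1]
force: [-2.3, -0.5, 6.1]
gripper_width: 49.5
time_s: 11.9
ee_pos: [587.7, 74.4, 47.3]
ee_rot: [-90.4, 0.1, 8.1]
force: [-2.2, 1.1, 6.3]
gripper_width: 49.2
```

```bash
python3 -m handwheel '[[5.4,[0,0,0],0],[6,[0,0,0],0],[7,[0,0,0],0],[7.2,[0,0,0],0],[7.2,[0,0,0],0]]' ;python3 -m handwheel '[[7.2,[0,-2,0],0],[7.2,[0,-5,0],0],[7.2,[0,-9,0],0],[7.2,[0,-13,0],0],[7.2,[0,-16,0],0],[7.2,[0,-16,0],0],[7.2,[0,-16,0],0]]'
python3 - <<'E'
from h import *
s=state();M=model('wrist');im=vision.grab_frame('wrist');cv2.imwrite('pics/m_wrist.png',im[:,:,::-1])
print(s['ee_pos'],s['force'])
cv2.imwrite('pics/m_side.png',cv2.resize(vision.grab_frame('side')[120:320,200:440,::-1],None,fx=3,fy=3))
E
```

```text
time_s: 12.4
ee_pos: [587.7, 74.4, 47.1]
ee_rot: [-90.4, 0.1, 8.1]
force: [-0.3, 0.0, -0.7]
gripper_width: 71.9
time_s: 13.1
ee_pos: [587.8, 75.6, 207.4]
ee_rot: [-90.4, 0.0, 8.1]
force: [-0.0, 0.9, -0.5]
gripper_width: 71.9
[587.77568657  75.62284185 207.42969677] [-0.04312835  0.94247488 -0.50060972]
```

View pics/m_wrist.png

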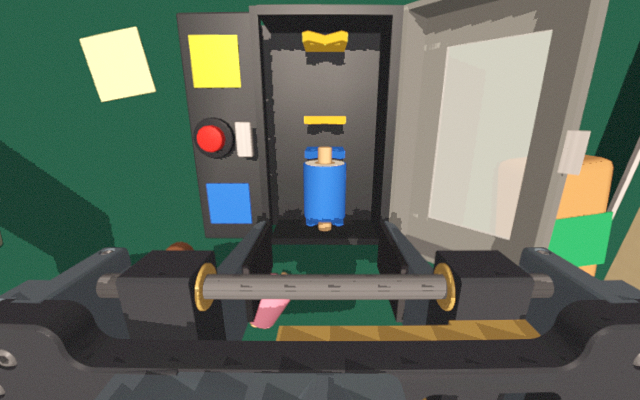

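View pics/m_side.png

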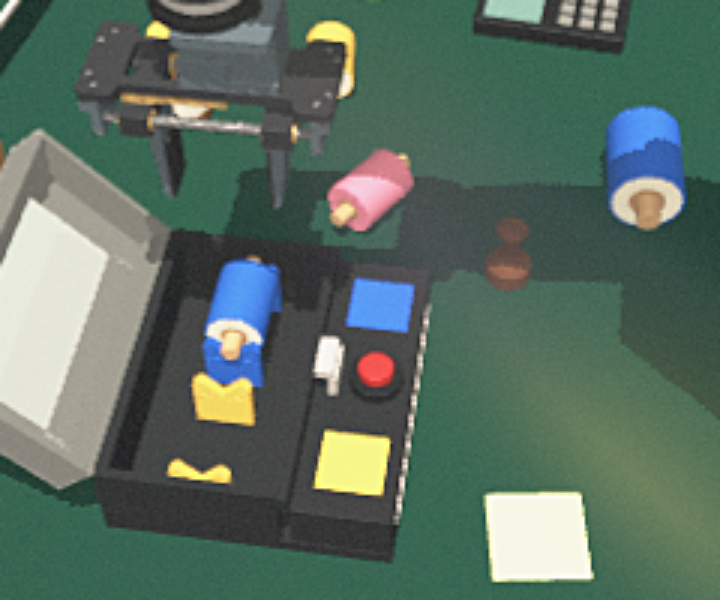

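Run:
```python
from h import *
# bottle cap top z~200, from a_scene and a_side; jar
print('bottle cap', plane('scene',(268.5,331),198).round(), plane('side',(323.5,64),198).round())
print('bottle base side', plane('side',(325,116),0).round())
print('jar cap', plane('scene',(360.6,281),100).round(), plane('side',(258.5,129),100).round())
s=state()
```

```text
bottle cap [ 622. -444.  198.] [ 617. -429.  198.]
bottle base side [ 614. -435.    0.]
jar cap [ 747. -189.  100.] [ 749. -203.  100.]
```

```bash
python3 -m handwheel '[[9,[-1,-3.8,-44],-7.7],[9,[-1,-3.8,-44],-7.7],[9,[-1,-3.8,-44],-7.7],[9,[-1,-3.8,-44],-7.7],[9,[-1,-3.8,-44],-7.7],[9,[-1,-3.8,-44],-7.7],[9,[-1,-3.8,-44],-7.7],[9,[-1,-3.8,-44],-7.7],[9,[-1,-3.8,-44],-7.7],[9,[-1,-3.8,-44],-7.7]]' ;python3 -m handwheel '[[9,[0,0,0],0],[9,[0,0,0],0],[9,[0,0,0],0]]'
python3 - <<'E'
from h import *
s=state();M=model('wrist');im=vision.grab_frame('wrist');cv2.imwrite('pics/n_wrist.png',im[:,:,::-1])
print(s['ee_pos'],s['ee_rot'],s['qvel'].round(2))
W=lambda u,z:plane('wrist',u,z,M)
for b in blobs(im,(20,120,60),(34,255,255),200): print(b[0],b[2],b[3],W(b[0],45).round(1))
for b in blobs(im,(8,60,110),(22,180,255),25): print('wood',b[0],b[1],b[3],W(b[0],25).round(1))
E
```

```text
time_s: 14.2
ee_pos: [637.9, -366.9, 243.5]
ee_rot: [-90.4, 0.5, 15.4]
force: [0.3, 0.6, 0.2]
gripper_width: 90.0
time_s: 14.5
ee_pos: [637.8, -365.5, 242.8]
ee_rot: [-90.3, 0.5, 15.5]
force: [-0.6, -0.3, 0.2]
gripper_width: 90.0
[ 637.78124246 -365.48578947  242.81092414] [-90.28836045   0.54092591  15.52534263] [ 0.37 -0.53 -0.55 -0.02  0.03 -0.05]
[472.1, 66.8] [444, 39, 56, 56] [471.5, 66.5, 55.0, 55.0, 90.0] [ 771.3 -181.2   45. ]
[331.3, 113.0] [313, 86, 38, 55] [331.5, 113.0, 54.0, 37.0, 90.0] [ 620.7 -279.8   45. ]
[417.4, 165.6] [386, 144, 58, 43] [415.5, 165.3, 54.1, 36.5, 10.6] [ 750.2 -313.5   45. ]
wood [86.2, 26.6] 635 [83.5, 27.1, 34.7, 26.1, 9.0] [ 291.4 -259.1   25. ]
wood [443.2, 76.8] 740 [447.8, 72.5, 55.0, 36.1, 82.3] [ 748.3 -197.1   25. ]
wood [422.7, 83.5] 59 [423.8, 81.8, 38.5, 10.5, 81.0] [ 725.5 -212.    25. ]
wood [330.7, 78.6] 80 [331.5, 79.5, 13.0, 11.0, 90.0] [ 608.4 -238.6   25. ]
wood [611.2, 217.7] 7824 [598.0, 197.5, 183.0, 82.0, 90.0] [1073.8 -308.6   25. ]
wood [331.0, 145.4] 128 [333.5, 146.0, 12.0, 17.0, 90.0] [ 632.2 -320.9   25. ]
wood [386.3, 160.9] 128 [386.0, 161.0, 16.0, 16.0, 90.0] [ 712.9 -320.7   25. ]
wood [445.9, 171.7] 49 [446.2, 171.2, 6.9, 11.2, 12.5] [ 799.9 -312.3   25. ]
wood [42.8, 256.8] 3970 [51.2, 252.7, 49.8, 126.5, 68.2] [ 226.9 -617.3   25. ]
wood [174.8, 286.6] 636 [176.7, 286.4, 23.3, 48.2, 6.6] [ 446.2 -610.4   25. ]
wood [473.9, 286.4] 601 [472.6, 286.4, 48.3, 24.0, 83.4] [ 919.  -475.8   25. ]
wood [194.0, 268.0] 29 [194.5, 268.0, 6.0, 5.0, 90.0] [ 472.9 -566.3   25. ]
wood [436.4, 331.2] 3986 [431.5, 330.2, 20.1, 245.3, 89.1] [ 894.7 -576.2   25. ]
wood [442.5, 396.7] 64 [443.0, 396.5, 12.0, 5.0, 0.0] [ 967.5 -718.1   25. ]
```

View pics/n_wrist.png

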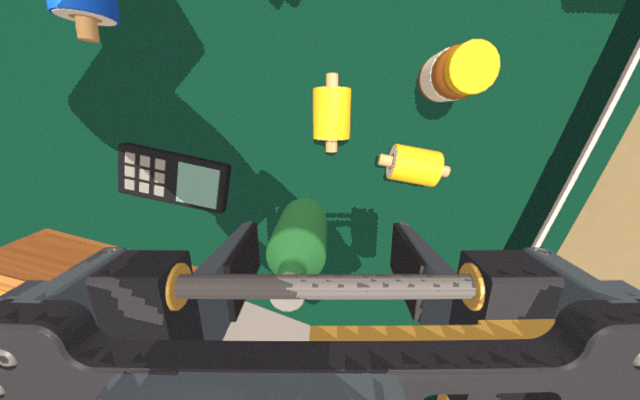

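```bash
python3 -m handwheel '[[9,[0.7,0,5],-0.6],[9,[0.8,3,8.8],-0.6],[9,[0.8,8,8.8],-0.6],[9,[0.8,13,8.8],-0.6],[9,[0.8,17,8.8],-0.6],[9,[0.8,17,8.8],-0.6],[9,[0.8,17,8.8],-0.6]]'
python3 - <<'E'
from h import *
s=state();M=model('wrist');im=vision.grab_frame('wrist');cv2.imwrite('pics/o_wrist.png',im[:,:,::-1])
print(s['ee_pos'],s['ee_rot'],s['qvel'].round(2))
T=Rot.from_euler('xyz',s['ee_rot'],degrees=True).as_matrix();print(T.T@(np.array([620.5,-279.8,12.4])-s['ee_pos']))
E
```

```text
time_s: 15.25
ee_pos: [621.5, -279.3, 73.7]
ee_rot: [-90.3, 0.5, 16.2]
force: [0.3, -0.6, 0.1]
gripper_width: 90.0
[ 621.45328026 -279.31812439   73.67617449] [-90.33819534   0.48774221  16.18960421] [-0.35 -2.07 -3.3  -0.13 -0.29 -0.04]
[-0.52817442 61.28298618  0.1647552 ]
```

View pics/o_wrist.png

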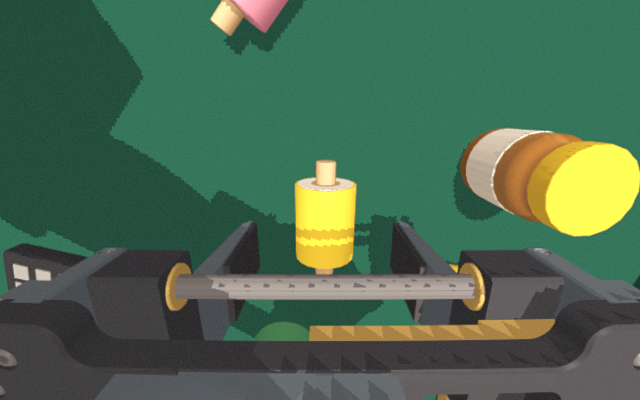

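```bash
python3 -m handwheel '[[9,[0,3,0],0],[9,[0,5,0],0],[9,[0,6,0],0],[9,[0,6.2,0],0],[9,[0,6.2,0],0],[4.5,[0,6.2,0],0],[4.5,[0,6.2,0],0],[4.5,[0,6.2,0],0],[4.5,[0,6.2,0],0],[4.5,[0,6.2,0],0]]' 20;  python3 -m handwheel '[[4.5,[0,0,0],0],[4.5,[0,0,0],0]]'; python3 -m handwheel '[[4.5,[0,-1,0],0],[4.5,[0,-3,0],0],[4.5,[0,-7,0],0],[4.5,[0,-11,0],0],[4.5,[0,-13.5,0],0],[4.5,[0,-13.5,0],0],[4.5,[0,-13.5,0],0]]'
python3 - <<'E'
from h import *
s=state();M=model('wrist');im=vision.grab_frame('wrist');cv2.imwrite('pics/p_wrist.png',im[:,:,::-1])
print(s['ee_pos'],s['ee_rot'],s['force'],s['gripper_width'])
for d in(-5,0,5): print(d,[proj('wrist',toolpt(s,(0,-12.6-h,L+d)),M).round(1).tolist() for h,L in((8,50),(25,32),(-25,32),(0,32))])
cv2.imwrite('pics/p_c.png',cv2.resize(im[160:340,240:410],None,fx=3.3,fy=3.3,interpolation=cv2.INTER_CUBIC)[:,:,::-1])
E
```

```text
time_s: 16.3
ee_pos: [622.4, -280.7, 13.5]
ee_rot: [-90.5, 0.3, 16.2]
force: [0.2, -0.8, -0.3]
gripper_width: 52.8
time_s: 16.5
ee_pos: [622.3, -280.7, 13.4]
ee_rot: [-90.5, 0.3, 16.2]
force: [-0.8, 0.6, -0.4]
gripper_width: 49.8
time_s: 17.2
ee_pos: [622.5, -279.2, 148.5]
ee_rot: [-90.5, 0.3, 16.2]
force: [0.2, 0.3, -2.0]
gripper_width: 49.8
[ 622.50804234 -279.21246406  148.53011671] [-90.48245992   0.32691377  16.17923087] [ 0.20386312  0.30790034 -2.04588612] 49.83432805346811
-5 [[325.2, 187.6], [325.3, 229.3], [325.1, 201.3], [325.2, 213.3]]
0 [[325.2, 178.9], [325.3, 220.3], [325.1, 194.3], [325.2, 205.4]]
5 [[325.2, 170.0], [325.3, 211.1], [325.1, 187.3], [325.2, 197.4]]
```

View pics/p_c.png

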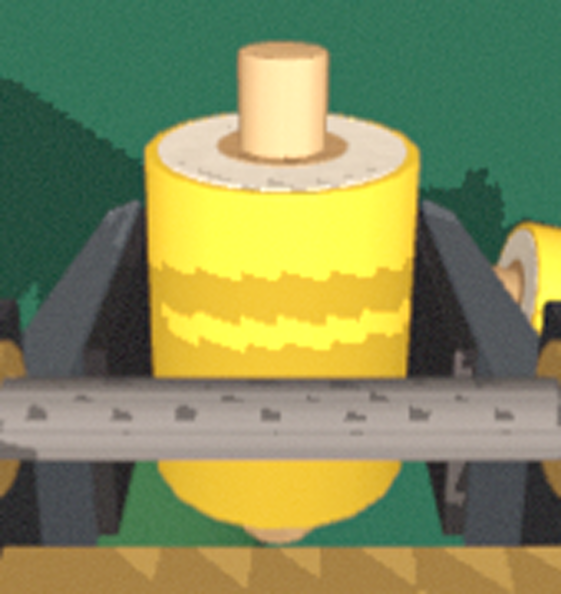

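```bash
python3 -m handwheel '[[4.5,[0.5,0,3],0],[4.5,[1.4,-0.5,8],1],[4.5,[2.3,-0.5,13],3],[4.5,[3.2,-0.5,18],5],[4.5,[4,-0.5,23],7],[4.5,[4.9,-0.5,28],8.1],[4.5,[5.8,-0.5,33],8.1],[4.5,[6.7,-0.5,38],8.1],[4.5,[7.5,-0.5,43],8.1],[4.5,[8.1,-0.5,46],8.1]]' 20; python3 -m handwheel '[[4.5,[0,0,0],0],[4.5,[0,0,0],0]]'
python3 - <<'E'
from h import *
s=state()
T=Rot.from_euler('xyz',s['ee_rot'],degrees=True).as_matrix();print(T.T@(np.array([570.6,193.7,48.4])-s['ee_pos']),s['force'],s['gripper_width'],s['qvel'].round(1))
E
```

```text
time_s: 18.25
ee_pos: [569.4, 188.0, 146.1]
ee_rot: [-90.4, 0.6, 8.2]
force: [0.6, -0.3, -1.1]
gripper_width: 50.0
time_s: 18.45
ee_pos: [567.8, 188.3, 143.8]
ee_rot: [-90.5, 0.9, 8.3]
force: [0.8, -0.3, -1.2]
gripper_width: 49.7
[ 5.08620005 95.31268482  5.79810663] [ 0.76133193 -0.32837608 -1.1882539 ] 49.72914687983223 [-2.4 -0.7 -0.2 -0.7 -0.  -0.1]
```

```bash
python3 -m handwheel '[[4.5,[0.3,0,0.4],0],[4.5,[0.5,2,0.58],0.2],[4.5,[0.5,5,0.58],0.2],[4.5,[0.5,7,0.58],0.2],[4.5,[0.5,7.8,0.58],0.2],[4.5,[0.5,7.8,0.58],0.2],[4.5,[0.5,7.8,0.58],0.2]]'
python3 - <<'E'
from h import *
s=state();M=model('wrist');im=vision.grab_frame('wrist');cv2.imwrite('pics/q_wrist.png',im[:,:,::-1])
T=Rot.from_euler('xyz',s['ee_rot'],degrees=True).as_matrix();print(T.T@(np.array([570.6,193.7,48.4])-s['ee_pos']),s['force'],s['gripper_width'])
cv2.imwrite('pics/q_side.png',cv2.resize(vision.grab_frame('side')[120:320,200:440,::-1],None,fx=3,fy=3))
E
```

```text
time_s: 19.15
ee_pos: [571.7, 193.5, 66.5]
ee_rot: [-90.5, 0.8, 8.0]
force: [0.6, 0.5, -1.3]
gripper_width: 49.4
[-0.83438007 18.11949184  0.5069363 ] [ 0.56983711  0.47380048 -1.31450011] 49.355949608692285
```

View pics/q_wrist.png

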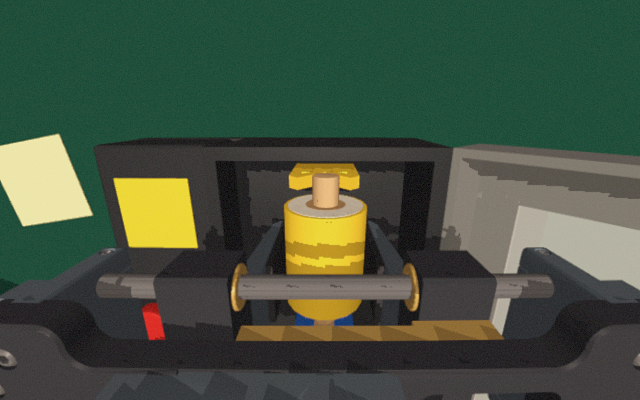

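View pics/q_side.png

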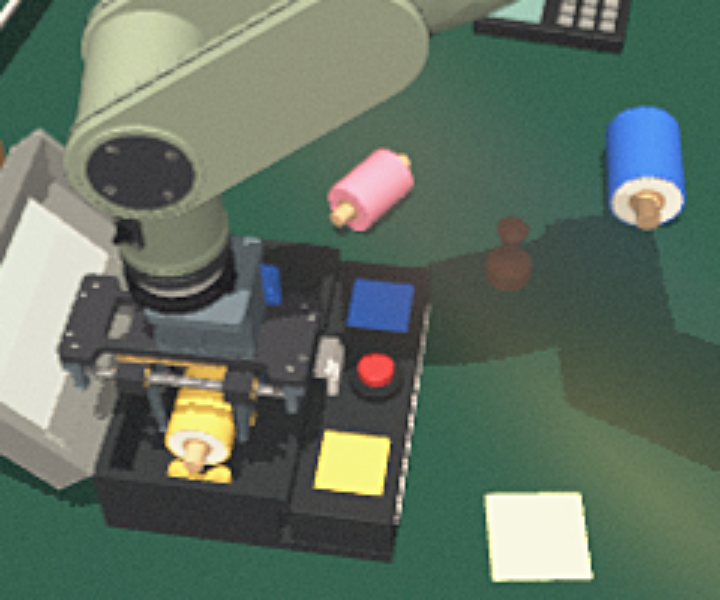

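```bash
python3 -m handwheel '[[4.5,[-0.08,0.5,0.05],0],[4.5,[-0.08,0.9,0.05],0],[4.5,[-0.08,1.3,0.05],0],[4.5,[-0.08,1.6,0.05],0],[4.5,[-0.08,1.6,0.05],0]]' ;python3 -m handwheel '[[4.5,[0,0.1,0],0],[4.5,[0,0.2,0],0],[4.5,[0,0.2,0],0]]';python3 -m handwheel '[[4.5,[0,0.1,0],0],[4.5,[0,0.1,0],0]]'
```

```text
time_s: 19.75
ee_pos: [570.4, 194.0, 50.4]
ee_rot: [-90.5, 0.8, 8.1]
force: [0.1, -0.4, -1.5]
gripper_width: 49.7
time_s: 20.05
ee_pos: [570.6, 194.1, 48.6]
ee_rot: [-90.5, 0.8, 8.1]
force: [-0.4, -0.9, -0.0]
gripper_width: 49.7
time_s: 20.25
ee_pos: [570.7, 194.1, 48.4]
ee_rot: [-90.5, 0.8, 8.1]
force: [-1.7, -1.3, 4.3]
gripper_width: 49.6
```

Contact came at the expected height (48.4 mm); releasing and lifting away.

```bash
python3 -m handwheel '[[5.4,[0,0,0],0],[6,[0,0,0],0],[7,[0,0,0],0],[7.2,[0,0,0],0],[7.2,[0,0,0],0]]' ;python3 -m handwheel '[[7.2,[0,-2,0],0],[7.2,[0,-5,0],0],[7.2,[0,-9,0],0],[7.2,[0,-13,0],0],[7.2,[0,-16,-4],0],[7.2,[0,-16,-7],0],[7.2,[0,-16,-7],0],[7.2,[0,-16,-7],0],[7.2,[0,-16,-7],0],[7.2,[0,-16,-7],0]]'
python3 - <<'E'
from h import *
s=state();M=model('wrist');im=vision.grab_frame('wrist');cv2.imwrite('pics/r_wrist.png',im[:,:,::-1])
print(s['ee_pos'],s['force'],s['qvel'].round(2))
cv2.imwrite('pics/r_side.png',cv2.resize(vision.grab_frame('side')[60:400,130:450,::-1],None,fx=1.75,fy=1.75))
for n in('scene',): cv2.imwrite('pics/r_scene.png',vision.grab_frame(n)[:,:,::-1])
c=np.array([579.0,134.3]);t=np.radians(8.05);X=np.array([np.cos(t),np.sin(t)]);Y=np.array([-X[1],X[0]])
for b in blobs(im,(8,60,110),(21,180,255),15):
    if 290<b[0][0]<360: 
        p=plane('wrist',b[0],60,M)[:2]-c;print(b[0],b[1],(p@X).round(1),(p@Y).round(1))
E
```

```text
time_s: 20.75
ee_pos: [570.7, 194.1, 48.2]
ee_rot: [-90.5, 0.8, 8.1]
force: [0.9, 0.4, 1.1]
gripper_width: 72.1
time_s: 21.75
ee_pos: [582.1, 127.4, 208.1]
ee_rot: [-90.5, 0.8, 8.2]
force: [-0.3, -0.1, 0.3]
gripper_width: 71.9
[582.10768486 127.3763212  208.13781999] [-0.3300583  -0.14017715  0.29620631] [ 0.04 -0.11 -0.19 -0.04  0.07 -0.03]
[327.5, 92.2] 320 2.6 100.2
[302.2, 109.2] 25 -25.1 82.8
[303.4, 148.9] 29 -24.6 39.6
[346.9, 149.0] 23 24.9 39.6
[324.8, 168.3] 193 -0.2 17.3
[324.8, 199.7] 266 -0.1 -20.9
[324.6, 264.9] 55 -0.2 -109.6
```

View pics/r_wrist.png

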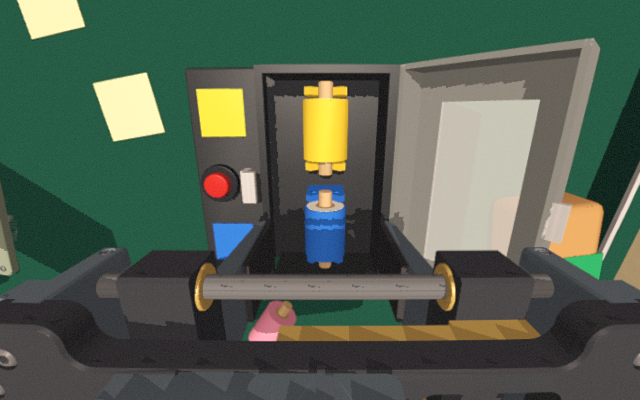

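View pics/r_side.png

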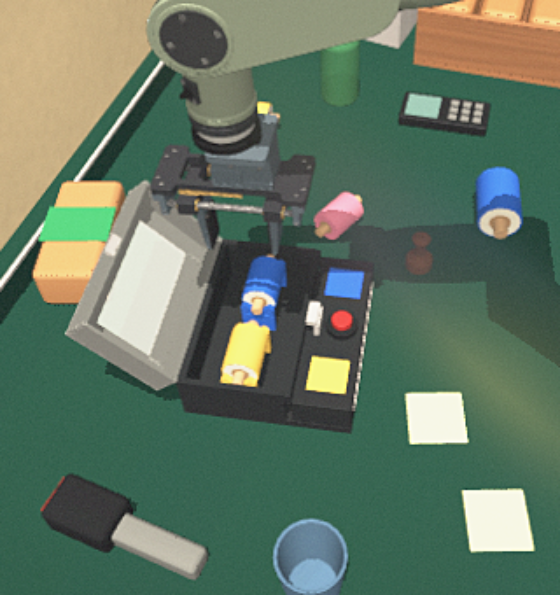

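View pics/r_scene.png

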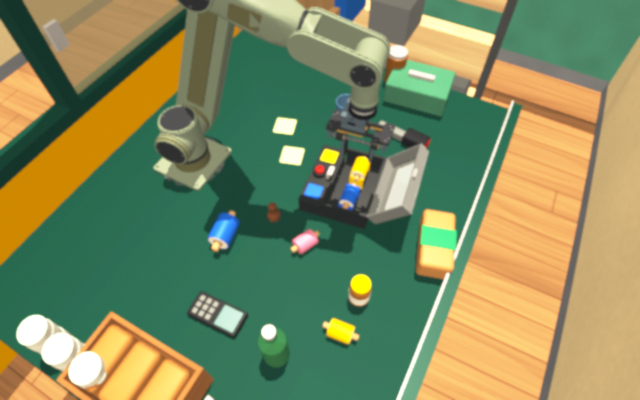

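```bash
python3 -m handwheel '[[7.2,[0,-2,0],0],[7.2,[0,-2,0],0],[7.2,[0,-2,0],0]]'; python3 -c "
from workcell import job;print(job.job_done())"
```

```text
time_s: 22.2
ee_pos: [582.6, 127.7, 228.4]
ee_rot: [-90.5, 0.8, 8.2]
force: [-0.0, -0.7, -0.3]
gripper_width: 71.9
the job is handed in; nothing more can be done
None
```

I pressed the release button, the lid sprang fully open, and both rolls now rest in the bay of their own colour. I handed the job in at about 22 s. The hand-in gives no verdict, so the result rests on my own checks.

- **Rolls used:** I took the smaller blue roll and the yellow roll nearest the base. The larger blue roll, the pink one and the other yellow one stay where they were.
- **Seating:** each roll met its grooves at the tool height I had worked out (47.4 mm for blue, 48.4 mm for yellow). I released them there, so neither was dropped. In the last wrist picture three of the four spindle ends measured within about 0.2 mm of the groove line. The fourth, the outer yellow end, read 2.6 mm off. Its colour patch was merged with the yellow cheek, and in the picture that roll looks straight and bedded.
- **Lid and bystanders:** the final views show the lid open. The other things on the counter look unmoved by eye, though I did not measure their positions again. The bottle and stamp were only partly in view, and the cup and scanner were partly hidden in one camera.
- **Button press:** the fingers stopped at about 76 mm, short of the 72 mm I expected for a full press, with about 10 N on them. The lid was freed all the same.

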